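# Close up the control enclosure

### The arm

A 7-joint arm with a two-finger parallel gripper is mounted at the origin on a cart in front of the work surface, level with it; the furniture and walls round the work are solid. World frame = base frame: x ahead of the robot, y to its left, z up, the work surface at z = 0. Lengths are in m, angles in rad, forces in N, time in s.
With the tool pointing down it reaches from about 0.35 to 0.9 m from the base axis. Payload 8.1 kg.
Tool frame: the origin (TCP) lies on the centre line of the jaws, within the pads' length; the fingertips stand 22 mm ahead of it and the grasp point (between the pads) lies 3 mm ahead of it (env.tip_extent is the distance from the TCP to the fingertips, in m); z points along the fingers, y is the line along which they close (so a half turn about z gives the same grasp; the last joint's range is limited). The gripper opens to 85 mm and grips with 20 to 120 N. Pads are 22 mm wide; open, the fingers measure 114 mm over their backs; the gripper's body (76 mm by 85 mm) begins 54 mm behind the grasp point. The pads swing forward as they close: fully open they stand 13 mm farther back than shut.
Start: joints at [1.227, 0.434, 0.025, 1.573, -0.012, 1.134, -0.075], TCP at [0.149, -0.607, 0.232] pointing down, gripper open.
Joint ranges: [-2.62, 2.62], [-0.44, 2.09], [-1.27, 1.32], [0.08, 2.57], [-1.32, 4.46], [0.12, 2], [-2.74, 2.74]. Speed limits (rad/s): [2.22, 2.22, 3.01, 3.01, 3.14, 3.14, 3.14].

### API

Orientations are given as a unit quaternion [x, y, z, w].
In Python, from plant import env gives the robot as it stands.
- The arm moves only by the shell command python3 -m inch 'ROWS' [FORCE]. ROWS is a JSON object of lists of equal length, an entry for each row: "hand": the finger opening in m, from 0 to 0.0854; "translation": the shift along the tool's x, y, z in m, a list of three; "yaw": the turn about the tool's z in rad. In form: {"hand": [hand, ...], "translation": [[x, y, z], ...], "yaw": [yaw, ...]}. A call has exactly 8 rows; each row is the pose to reach, as a shift and turn from the pose commanded when the call began, along the tool's axes at that moment; what a row does not reach only later rows make up. A row lasts 1/12 s, in which the tool goes at most 41.7 mm and 7.16 degrees, less where a joint would pass 70% of its speed; a pose out of reach is approached as far as the arm can. A call with a gripper value outside its range is refused whole. The fingers move at their own pace and stop on an object; FORCE is the grip in N (left out, the last holds). Time passes only in rows, so rows that repeat a pose let the fingers close, or fill a call up. It gives the time, the measured TCP pose, the force, the opening and the grip force at its end, in the units of the state.
- env.observe(): the state, without advancing time (a new reading comes with each control period).
- env.capture(name): name is "side" or "top"; returns (picture, depth): 480x640x3 uint8, red, green, blue; 480x640 float32, m along the optical axis (not along the pixel's ray), 0 where there is no reading.
- env.camera_info(name): a dict with "K" (3x3 intrinsics, pixels), "R" (3x3) and "t" (3): a world point X has camera coordinates R X + t. Camera axes: x right, y down, z forward; pixel columns grow to the right and rows downward; lengths in m; the calibration is good to about 2 mm. A picture is of the moment at which its call begins. camera_info takes no time and is no camera call.
- env.hand_in(): hands the job in; it is judged then, once.
The state is a dict: "time": time; "q": joint angles; "qvel": joint speeds; "effort": joint torques, N m; "ee_pos": TCP position; "ee_rot": TCP orientation; "contact_force": force on the tool from outside, world axes, zero at the start; "ft_torque": the same for the moment, N m; "finger_gap": finger opening in m; "finger_force": force on a finger pad.
Only numpy, scipy, OpenCV 4.12 (cv2) and the standard library are available. Lean on these libraries where they do the work, as an engineer would, in place of code of your own. Each camera call takes 0.05 s, during which the arm holds its last target. There are 200 camera calls.

### The job

The small two-door control enclosure on the bench has been wired and stands open. Shut its rebated left door fully first, then the flanged right door fully so that its flange laps over the left door's edge, and last press the drop bolt on the roof fully down in front of the right door, leaving the things lying around alone.

Things in the scene. Friction and masses are not known exactly. Their poses are not given: they have to be found in the camera images.
- enclosure: Grey sheet-metal enclosure fixed to the bench, 120 deep (x), 240 wide (y), 200 high; black cable glands rise 13 mm from the rear half of its roof. Origin: centre of its underside, on the bench. -x is its open front (to the robot), +y its left as the robot sees it, z up. Two upright doors 12 mm thick, 18 to 196 mm above the bench, hang at the front; push them on the outer face near the top.
- left_hinge (a point): Left door's vertical hinge axis, at the height of the door's top (196 mm); enclosure frame x = -60, y = +120 mm. Each door's outer face lies 13 mm in front of its hinge axis (at x = -73 mm when shut).
- right_hinge (a point): Right door's vertical hinge axis, at the height of the door's top (196 mm); enclosure frame x = -60, y = -120 mm.
- rebated_leaf (a joint): Left door angle, rad: 0 shut, grows as its free edge swings out to the robot, at most 1.9; starts 0.9 to 1.6. Outer face plain from the hinge to 102 mm; from there to its edge at 120 mm it is stepped back 6 mm (the rebate), leaving a thin tongue. Stiff hinge: about 1 N at the edge moves it, it stays where it is left; no spring or catch.
- flanged_leaf (a joint): Right door angle, as for the left; starts 0.9 to 1.6; same hinge. Panel to 118 mm from the hinge, then a 4 mm thick flange level with the outer face to 134 mm; shut, it laps in front of the left door's tongue. If shut first, the left door strikes it and stays 0.1 rad ajar. Black grip strip 10 mm proud, 94 to 102 mm from the hinge, 45 to 105 mm above the bench.
- rebated_edge (a point): Top outer corner of the left door's free edge (plane of its outer face, 120 mm from the hinge, 196 mm above the bench); moves with the door.
- flanged_edge (a point): Top outer corner of the right door's flange (outer face, 134 mm from the hinge, 196 mm above the bench); moves with the door.
- bolt_head (a point): Centre of the flat top of the drop bolt's dark round head (20 mm across), 233 mm above the bench when up; enclosure frame x = -81, y = -20 mm. It stands on a 24 mm wide steel bracket, top at 205 mm, that juts 19 mm out over the right door's face. Its 8 mm pin drops 4 mm in front of the shut right door and bars it; put down too early it stands in that door's way.
- drop_bolt (a joint): How far the drop bolt is down, m: 0 up, 0.020 fully down; starts 0 to 0.003. Pushed straight down with about 3 N; friction only, stays where it is left.
- side_cutters: Bystander: side cutters with red handles, 50x129x12, lying flat; origin under its centre.
- flux_jar: Bystander: round jar with a white lid, 50 across, 26 high; origin under its centre.
- tip_cleaner: Bystander: round metal tin of brass wool, 64 across, 36 high; origin under its centre.
- insulating_tape: Bystander: black tape roll, 56 across, 19 high; origin under its centre.

How it is judged:
By the outcome, as a careful person would: the job done as asked, in the order asked, and still so for the second after the job is handed in, with the robot touching nothing.
It also fails if it takes over 48 s, if anything falls off the work surface, if the arm or the gripper's body presses on something with over 40 N, if the wrist force passes 120 N, or if a joint passes its speed limit or range.

## Working session

There is one attempt and no reset: what is moved stays moved. The work goes in short steps, Python scripts to look and compute and a shell command to move; the robot and the scene stay as the last step left them, time stands still between calls to the robot, and variables do not carry over. Pictures are saved under pics/ and viewed, at most 10 in all, crops included, and the job is handed in when it is done.

```bash
mkdir -p pics; ls; python3 - <<'E'
from plant import env
import cv2,numpy as np
for n in("top","side"):
    p,d=env.capture(n); cv2.imwrite(f"pics/{n}0.png",p[:,:,::-1]); np.savez(f"pics/{n}0.npz",p=p,d=d)
    c=env.camera_info(n); print(n,np.round(c["K"],1).tolist(),np.round(c["R"],3).tolist(),np.round(c["t"],3)); print("pos",np.round(-c["R"].T@c["t"],3))
s=env.observe();print(s["ee_pos"],s["ee_rot"],s["time"],s["finger_gap"],s["contact_force"])
E
```

```text
pics
top [[496.7, 0.0, 316.1], [0.0, 496.7, 236.6], [0.0, 0.0, 1.0]] [[0.01, -1.0, 0.013], [-0.995, -0.011, -0.099], [0.099, -0.012, -0.995]] [0.065 0.556 1.737]
pos [0.381 0.091 1.783]
side [[587.7, 0.0, 327.0], [0.0, 587.7, 236.4], [0.0, 0.0, 1.0]] [[0.275, 0.961, 0.0], [0.861, -0.246, -0.446], [-0.429, 0.123, -0.895]] [-0.216 -0.375  1.796]
pos [ 1.151 -0.105  1.44 ]
[ 0.14887911 -0.60656251  0.2313262 ] [ 9.92763148e-01  1.20086921e-01 -1.62483673e-04 -6.60987595e-04] 0.1 0.08547771298587892 [ 0.1031501  -0.61377927  0.39017325]
```

View pics/top0.png

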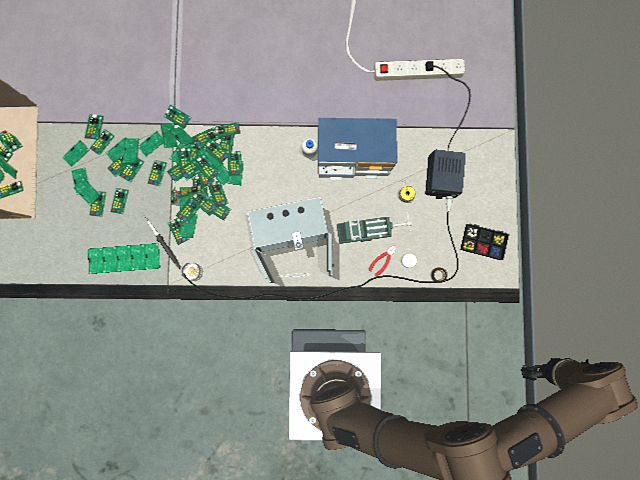

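View pics/side0.png

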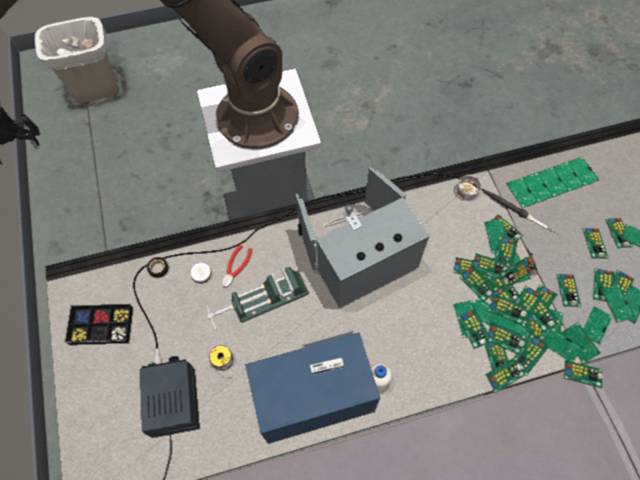

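The top view shows the enclosure (roof about 250–328, 200–250) with its left door at (262,265), right door at (331,255) and bolt at (297,238). The side view shows the same doors open, with the bolt at (350,213).

```bash
cat > h.py <<'E'
import numpy as np,cv2
from plant import env
def cloud(n,d):
    c=env.camera_info(n);K=c["K"];v,u=np.mgrid[:480,:640]
    P=np.stack([(u-K[0,2])/K[0,0]*d,(v-K[1,2])/K[1,1]*d,d],-1)
    return (P-c["t"])@c["R"]
def ray(n,u,v,z):
    c=env.camera_info(n);r=c["R"].T@np.linalg.inv(c["K"])@[u,v,1];o=-c["R"].T@c["t"]
    return o+r*(z-o[2])/r[2]
E
python3 - <<'E'
from h import *
out=[]
for n in("top","side"):
    f=np.load(f"pics/{n}0.npz");X=cloud(n,f["d"])
    box=(X[...,0]>.3)&(X[...,0]<.75)&(X[...,1]>-.05)&(X[...,1]<.35)&(f["d"]>0)
    m=box&(X[...,2]>.18)&(X[...,2]<.25)
    P=X[m]; r=box&(abs(X[...,2]-.2)<.008)
    # roof: largest blob after opening
    k=cv2.morphologyEx(r.astype(np.uint8),cv2.MORPH_OPEN,np.ones((7,7)))
    R=X[k>0]; rc=cv2.minAreaRect(R[:,:2].astype(np.float32)); print(n,len(R),"roof z",np.median(R[:,2]),rc, cv2.boxPoints(rc).round(3).tolist())
    if n=="top":
        a=f["p"][190:290,240:345]; 
    else: a=f["p"][160:305,285:435]
    mm=cv2.resize(a,None,fx=4,fy=4,interpolation=cv2.INTER_CUBIC); out.append(cv2.resize(mm,(400,400*mm.shape[0]//mm.shape[1])))
    ang=None
    rest=m&(cv2.dilate(k,np.ones((5,5)))==0)
    nn,l,st,ce=cv2.connectedComponentsWithStats(rest.astype(np.uint8))
    for i in range(1,nn):
        if st[i,4]>8:
            Q=X[l==i];q=cv2.minAreaRect(Q[:,:2].astype(np.float32));print(st[i],Q.mean(0).round(3),Q[:,2].max().round(3),np.round(cv2.boxPoints(q),3).tolist())
h=max(o.shape[0] for o in out)
cv2.imwrite("pics/z0.png",np.hstack([cv2.copyMakeBorder(o,0,h-o.shape[0],0,0,0) for o in out])[:,:,::-1])
E
```

```text
top 1436 roof z 0.19909858664607744 ((0.5849418044090271, 0.16876305639743805), (0.11847606301307678, 0.2310047447681427), 11.456552505493164) [[0.5040000081062317, 0.27000001072883606], [0.550000011920929, 0.04399999976158142], [0.6660000085830688, 0.06700000166893005], [0.6200000047683716, 0.2939999997615814]]
[316 197   7   9  48] [0.653 0.065 0.199] 0.207 [[0.6370000243186951, 0.07100000232458115], [0.640999972820282, 0.05400000140070915], [0.6700000166893005, 0.05999999865889549], [0.6660000085830688, 0.07800000160932541]]
[286 201  16  13 130] [0.636 0.146 0.201] 0.215 [[0.6119999885559082, 0.16899999976158142], [0.621999979019165, 0.11900000274181366], [0.6549999713897705, 0.12600000202655792], [0.6449999809265137, 0.17599999904632568]]
[248 207  23   8 123] [0.619 0.253 0.199] 0.21 [[0.6079999804496765, 0.2919999957084656], [0.6119999885559082, 0.2199999988079071], [0.6330000162124634, 0.22100000083446503], [0.6290000081062317, 0.2930000126361847]]
[320 210  13  65 249] [0.53  0.038 0.196] 0.212 [[0.4180000126361847, 0.026000000536441803], [0.4259999990463257, -0.004999999888
[... 1692 characters left out ...]
.5429999828338623, 0.14800000190734863]]
[328 230   7   4  16] [0.549 0.079 0.199] 0.203 [[0.5419999957084656, 0.08299999684095383], [0.5490000247955322, 0.07000000029802322], [0.5580000281333923, 0.07500000298023224], [0.5519999861717224, 0.08799999952316284]]
[393 254   6   3  12] [0.641 0.207 0.186] 0.197 [[0.6389999985694885, 0.21400000154972076], [0.6399999856948853, 0.20000000298023224], [0.6430000066757202, 0.20100000500679016], [0.640999972820282, 0.2150000035762787]]
[339 281   6   2   9] [0.671 0.067 0.187] 0.193 [[0.6700000166893005, 0.06199999898672104], [0.6710000038146973, 0.061000000685453415], [0.6729999780654907, 0.0729999989271164], [0.6710000038146973, 0.0729999989271164]]
```

View pics/z0.png

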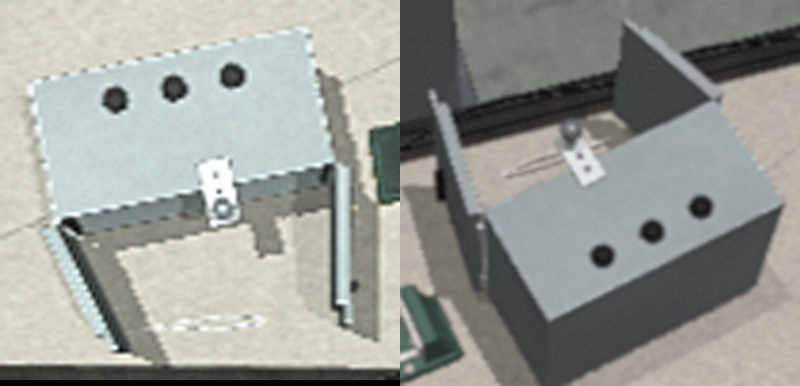

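The zoomed crop confirms it. The enclosure centre is about (0.588, 0.167) with yaw about 0.207, and the left and right doors are open about 1.36 and 1.45 rad. The tool axes nearly match the enclosure's, so I'm moving in its axes.

```bash
cat >> h.py <<'E'
C0=np.array([.588,.167]);YAW=.207
def loc(p):
    p=np.asarray(p,float);c,s=np.cos(YAW),np.sin(YAW);d=p[...,:2]-C0
    return np.stack([c*d[...,0]+s*d[...,1],-s*d[...,0]+c*d[...,1],p[...,2]],-1)
def st():
    from scipy.spatial.transform import Rotation as R
    s=env.observe();x=R.from_quat(s["ee_rot"]).as_matrix()
    print("t",round(s["time"],2),"local mm",(loc(s["ee_pos"])*1e3).round(1),"yaw err",round(np.arctan2(x[1,0],x[0,0])-YAW,3),"F",s["contact_force"].round(1),"gap",round(s["finger_gap"],4))
E
python3 -m inch '{"hand":[0,0,0,0,0,0,0,0],"translation":[[0.03,-0.03,-0.02],[0.06,-0.06,-0.04],[0.09,-0.09,-0.05],[0.12,-0.12,-0.05],[0.15,-0.15,-0.05],[0.18,-0.18,-0.05],[0.21,-0.21,-0.05],[0.24,-0.24,-0.05]],"yaw":[0.033,0.033,0.033,0.033,0.033,0.033,0.033,0.033]}' 30; python3 -c "from h import *;st();print(env.tip_extent)"
```

```text
time: 0.77
ee_pos: [0.3172, -0.3281, 0.282]
ee_rot: [0.995, 0.104, -0.0, 0.0]
contact_force: [1.3, -0.4, 0.1]
finger_gap: 0.0002
finger_force: 0.0
t 0.77 local mm [-366.8 -428.8  282. ] yaw err 0.001 F [ 1.3 -0.4  0.1] gap 0.0002
0.022
```

```bash
python3 -m inch '{"hand":[0,0,0,0,0,0,0,0],"translation":[[0.02,-0.035,0],[0.04,-0.07,0],[0.06,-0.105,0],[0.08,-0.14,0],[0.1,-0.175,0],[0.12,-0.21,0],[0.14,-0.245,0],[0.15,-0.28,0]],"yaw":[0,0,0,0,0,0,0,0]}'; python3 -m inch '{"hand":[0,0,0,0,0,0,0,0],"translation":[[0.005,-0.04,0],[0.01,-0.08,0],[0.02,-0.12,0],[0.03,-0.16,0],[0.04,-0.2,0],[0.05,-0.24,0],[0.06,-0.28,0],[0.06,-0.3,0]],"yaw":[0,0,0,0,0,0,0,0]}';  python3 -c "from h import *;st()"
```

```text
time: 1.43
ee_pos: [0.4068, -0.0228, 0.2821]
ee_rot: [0.995, 0.104, 0.0, -0.0]
contact_force: [0.5, 0.6, 0.2]
finger_gap: -0.0
finger_force: 0.0
time: 2.1
ee_pos: [0.4021, 0.2856, 0.2819]
ee_rot: [0.994, 0.105, -0.0, -0.001]
contact_force: [0.7, -0.5, -0.8]
finger_gap: -0.0002
finger_force: 0.0
t 2.1 local mm [-157.6  154.3  281.9] yaw err 0.004 F [ 0.7 -0.5 -0.8] gap -0.0002
```

```bash
python3 -m inch '{"hand":[0,0,0,0,0,0,0,0],"translation":[[0.01,0,0.02],[0.02,0,0.04],[0.02,0,0.06],[0.02,0,0.08],[0.02,0,0.082],[0.02,0,0.082],[0.02,0,0.082],[0.02,0,0.082]],"yaw":[0,0,0,0,0,0,0,0]}';  python3 -c "from h import *;st()"
```

```text
time: 2.77
ee_pos: [0.4227, 0.2854, 0.2013]
ee_rot: [0.995, 0.104, 0.001, -0.0]
contact_force: [-0.2, 1.0, -0.2]
finger_gap: 0.0003
finger_force: 0.0
t 2.77 local mm [-137.4  149.9  201.3] yaw err 0.001 F [-0.2  1.  -0.2] gap 0.0003
```

```bash
python3 -m inch '{"hand":[0,0,0,0,0,0,0,0],"translation":[[0,0.013,0],[0.001,0.026,0],[0.002,0.038,0],[0.003,0.049,0],[0.007,0.06,0],[0.012,0.07,0],[0.02,0.08,0],[0.03,0.089,0]],"yaw":[0,0,0,0,0,0,0,0]}';  python3 -c "from h import *;st()"; python3 -m inch '{"hand":[0,0,0,0,0,0,0,0],"translation":[[0.006,0.003,0],[0.012,0.006,0],[0.017,0.009,0],[0.02,0.011,0],[0.022,0.011,0],[0.024,0.011,0],[0.024,0.011,0],[0.024,0.011,0]],"yaw":[0,0,0,0,0,0,0,0]}';  python3 -c "from h import *;st()"
```

```text
time: 3.43
ee_pos: [0.471, 0.2031, 0.2003]
ee_rot: [0.995, 0.104, 0.0, 0.0]
contact_force: [0.0, -0.3, 0.3]
finger_gap: 0.0001
finger_force: 0.0
t 3.43 local mm [-107.1   59.3  200.3] yaw err 0.0 F [ 0.  -0.3  0.3] gap 0.0001
time: 4.1
ee_pos: [0.4954, 0.1986, 0.2]
ee_rot: [0.995, 0.104, -0.0, -0.0]
contact_force: [-0.3, -0.4, 0.6]
finger_gap: -0.0002
finger_force: 0.0
t 4.1 local mm [-84.1  49.9 200. ] yaw err 0.001 F [-0.3 -0.4  0.6] gap -0.0002
```

```bash
python3 -m inch '{"hand":[0,0,0,0,0,0,0,0],"translation":[[0.001,0,0],[0.002,0,0],[0.003,0,0],[0.004,0,0],[0.005,0,0],[0.006,0,0],[0.006,0,0],[0.006,0,0]],"yaw":[0,0,0,0,0,0,0,0]}';  python3 - <<'E'
from h import *
st()
p,_=env.capture("side");q,_=env.capture("top")
a=cv2.resize(p[140:280,285:435],(400,373));b=cv2.resize(q[190:290,240:345],(400,373),interpolation=cv2.INTER_CUBIC)
cv2.imwrite("pics/z1.png",np.hstack([a,b])[:,:,::-1])
E
```

```text
time: 4.77
ee_pos: [0.5016, 0.1994, 0.2]
ee_rot: [0.995, 0.104, -0.0, -0.0]
contact_force: [-1.0, 0.5, -0.7]
finger_gap: -0.0
finger_force: 0.0
t 4.77 local mm [-77.9  49.5 200. ] yaw err 0.001 F [-1.   0.5 -0.7] gap -0.0
```

View pics/z1.png

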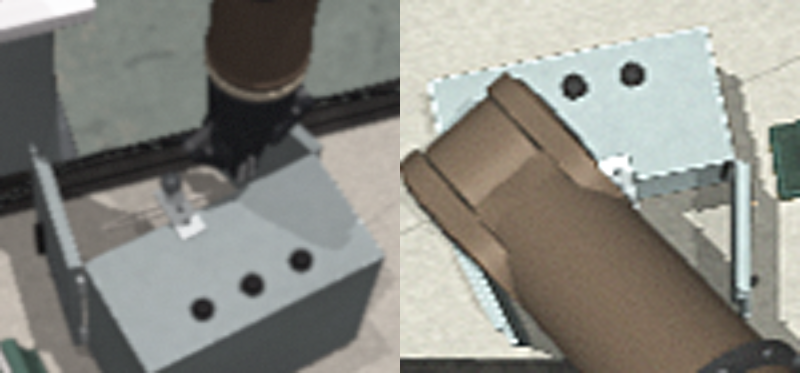

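The left door is still open: in the top half its strip runs to (515,340), unmoved. The finger must have passed over it, so I'm checking the real tip height.

```bash
python3 - <<'E'
from h import *
for n in("side","top"):
    p,d=env.capture(n);X=cloud(n,d);L=loc(X)
    if n=="side":
        m=(d>0)&(abs(L[...,0]+.078)<.06)&(abs(L[...,1]-.05)<.06)&(L[...,2]>.1)&(L[...,2]<.3)&(p.max(-1)<75)
        P=L[m]*1e3
        for z in range(130,260,10):
            Q=P[(P[:,2]>=z)&(P[:,2]<z+10)]
            if len(Q):print(z,len(Q),Q.min(0).round(),Q.max(0).round())
        a=cv2.resize(p[180:240,345:420],(750,600),interpolation=cv2.INTER_CUBIC);cv2.imwrite("pics/z2.png",a[:,:,::-1])
    D=L[(d>0)&(abs(L[...,0]+.14)<.06)&(abs(L[...,1]-.12)<.06)&(L[...,2]>.17)&(L[...,2]<.205)]*1e3
    print(n,len(D)); 
    if len(D):print(D[np.argsort(D[:,0])][::max(1,len(D)//12)].round())
E
```

```text
130 9 [-115.  106.  131.] [-94. 110. 138.]
140 8 [-113.  104.  142.] [-93. 110. 149.]
150 4 [-106.  105.  151.] [-102.  109.  157.]
160 1 [-98. 107. 167.] [-98. 107. 167.]
170 3 [-108.  109.  172.] [-93. 110. 180.]
190 1 [-102.  107.  194.] [-102.  107.  194.]
200 8 [-79.  36. 200.] [-63.  53. 208.]
210 17 [-74.  35. 210.] [-63.  62. 220.]
220 15 [-72.  35. 221.] [-63.  62. 228.]
230 11 [-71.  35. 231.] [-63.  52. 240.]
240 37 [-84.  19. 240.] [-61.  81. 250.]
250 80 [-85.  18. 250.] [-60.  87. 260.]
side 56
[[-108.  109.  180.]
 [ -96.  111.  177.]
 [ -93.  110.  177.]
 [ -92.  118.  196.]
 [ -90.  120.  192.]
 [ -90.  114.  193.]
 [ -89.  123.  192.]
 [ -87.  114.  182.]
 [ -86.  114.  174.]
 [ -85.  115.  184.]
 [ -84.  113.  174.]
 [ -82.  124.  196.]
 [ -81.  114.  196.]
 [ -81.  125.  198.]]
top 109
[[-181.   91.  179.]
 [-171.   91.  190.]
 [-162.  103.  188.]
 [-156.  104.  199.]
 [-150.  102.  201.]
 [-143.  101.  201.]
 [-137.   99.  178.]
 [-130.  102.  195.]
 [-123.  104.  196.]
 [-117.  116.  194.]
 [-111.  115.  198.]
 [-104.  120.  195.]
 [ -87.  124.  194.]]
```

View pics/z2.png

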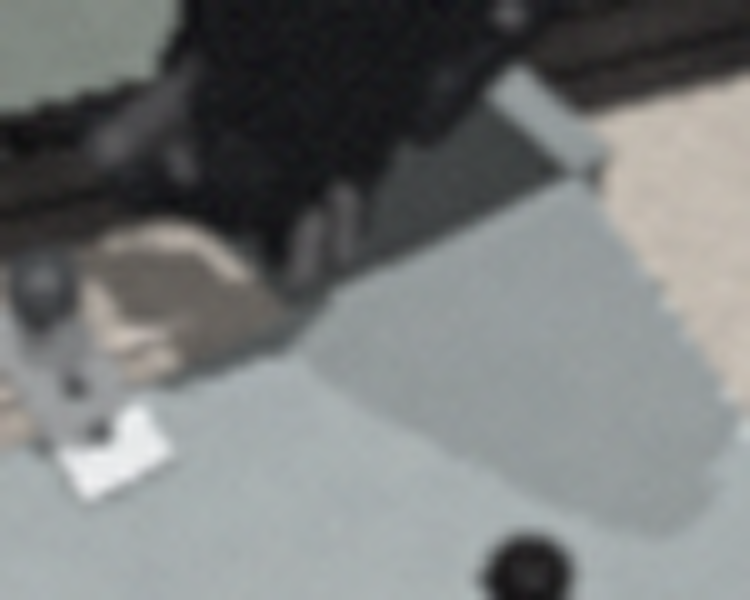

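The door is unmoved at about 1.3 rad. The finger tip is hidden behind the roof edge near (300,300), so I'll lift out, go back outside the door and descend deeper.

```bash
python3 -m inch '{"hand":[0,0,0,0,0,0,0,0],"translation":[[0,0,-0.04],[0,0,-0.08],[-0.025,-0.03,-0.08],[-0.05,-0.065,-0.08],[-0.06,-0.1,-0.08],[-0.06,-0.11,-0.08],[-0.06,-0.11,-0.04],[-0.06,-0.11,0]],"yaw":[0,0,0,0,0,0,0,0]}'; python3 -m inch '{"hand":[0,0,0,0,0,0,0,0],"translation":[[0,0,0.01],[0,0,0.02],[0,0,0.03],[0,0,0.03],[0,0,0.03],[0,0,0.03],[0,0,0.03],[0,0,0.03]],"yaw":[0,0,0,0,0,0,0,0]}'; python3 - <<'E'
from h import *
st()
p,d=env.capture("side");q,d2=env.capture("top")
X=loc(cloud("side",d))*1e3
m=(d>0)&(X[...,0]>-230)&(X[...,0]<-70)&(X[...,1]>60)&(X[...,1]<230)&(X[...,2]>100)&(X[...,2]<300)
v,u=np.where(m);print(u.min(),u.max(),v.min(),v.max())
a=cv2.resize(p[120:240,330:430],(480,576),interpolation=cv2.INTER_CUBIC);cv2.imwrite("pics/z3.png",a[:,:,::-1])
E
```

```text
time: 5.63
ee_pos: [0.4209, 0.2972, 0.2012]
ee_rot: [0.994, 0.105, 0.003, -0.002]
contact_force: [0.8, -0.4, -2.4]
finger_gap: -0.0003
finger_force: 0.0
time: 6.3
ee_pos: [0.4206, 0.295, 0.1709]
ee_rot: [0.995, 0.104, 0.001, -0.0]
contact_force: [0.6, 0.1, -0.6]
finger_gap: -0.0002
finger_force: 0.0
t 6.3 local mm [-137.5  159.6  170.9] yaw err 0.0 F [ 0.6  0.1 -0.6] gap -0.0002
366 427 143 204
```

View pics/z3.png

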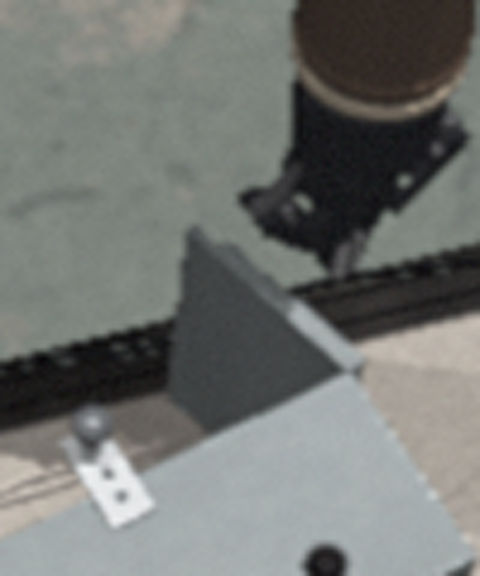

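The door still stands open, its top edge from (190,230) to (360,370). The finger tip is outside it at about (340,272) in the crop, full-frame (401,177).

```bash
python3 - <<'E'
from h import *
for z in(.13,.15,.17,.19,.21):print(z,(loc(ray("side",400.8,176.7,z))*1e3).round())
p,d=env.capture("side");X=loc(cloud("side",d))*1e3
for v in range(168,181,2):print(v,X[v,401].round(),X[v,403].round(),p[v,401])
print([(loc(ray("side",330+a/4.8,120+b/4.8,.196))*1e3).round().tolist() for a,b in((192,228),(358,368))])
E
```

```text
0.13 [-146.  176.  130.]
0.15 [-136.  167.  150.]
0.17 [-126.  159.  170.]
0.19 [-117.  150.  190.]
0.21 [-107.  142.  210.]
168 [-124.  152.  218.] [-126.  159.  210.] [21 23 26]
170 [-123.  152.  210.] [-125.  160.  203.] [48 49 50]
172 [-126.  156.  195.] [-126.  163.  189.] [87 85 88]
174 [-122.  154.  191.] [-126.  164.  180.] [86 85 87]
176 [-124.  157.  179.] [-123.  162.  176.] [76 76 77]
178 [-202.  226.    8.] [-204.  235.   -2.] [45 45 45]
180 [-203.  229.   -7.] [-199.  233.   -5.] [51 47 46]
[[-173.0, 93.0, 196.0], [-60.0, 126.0, 196.0]]
```

Tip height is about equal to TCP height when shut, so the first pass at TCP 0.200 cleared the door top. Pushing now at z 0.17.

```bash
python3 -m inch '{"hand":[0,0,0,0,0,0,0,0],"translation":[[0,0.018,0],[0.001,0.036,0],[0.002,0.048,0],[0.003,0.059,0],[0.007,0.07,0],[0.012,0.08,0],[0.02,0.09,0],[0.03,0.099,0]],"yaw":[0,0,0,0,0,0,0,0]}';  python3 - <<'E'
from h import *
st()
p,d=env.capture("side");X=loc(cloud("side",d))*1e3
m=(d>0)&(X[...,0]>-200)&(X[...,0]<-68)&(X[...,1]>-10)&(X[...,1]<150)&(X[...,2]>185)&(X[...,2]<202)&(p.max(-1)>90)
print(X[m][::max(1,m.sum()//10)].round())
E
```

```text
time: 7.12
ee_pos: [0.4704, 0.2032, 0.1699]
ee_rot: [0.995, 0.104, -0.0, 0.0]
contact_force: [-1.1, 0.9, -0.4]
finger_gap: -0.0
finger_force: 1.1
t 7.12 local mm [-107.6   59.6  169.9] yaw err 0.001 F [-1.1  0.9 -0.4] gap -0.0
[[-75. 114. 195.]
 [-80.  97. 192.]
 [-79.  94. 191.]
 [-80.  83. 193.]
 [-81.  69. 198.]
 [-89.  51. 197.]
 [-72.  90. 191.]
 [-80.  63. 196.]
 [-85.  43. 199.]
 [-99.   6. 197.]]
```

```bash
python3 -m inch '{"hand":[0,0,0,0,0,0,0,0],"translation":[[0.006,0.003,0],[0.012,0.006,0],[0.017,0.009,0],[0.019,0.009,0],[0.021,0.009,0],[0.022,0.009,0],[0.023,0.009,0],[0.023,0.009,0]],"yaw":[0,0,0,0,0,0,0,0]}';  python3 -c "from h import *;st()";  python3 -m inch '{"hand":[0,0,0,0,0,0,0,0],"translation":[[0.0005,0,0],[0.001,0,0],[0.0015,0,0],[0.002,0,0],[0.0025,0,0],[0.003,0,0],[0.003,0,0],[0.003,0,0]],"yaw":[0,0,0,0,0,0,0,0]}';  python3 -c "from h import *;st()"
```

```text
time: 7.83
ee_pos: [0.4923, 0.1993, 0.1697]
ee_rot: [0.995, 0.104, -0.002, 0.001]
contact_force: [-8.2, -4.4, 5.5]
finger_gap: -0.0002
finger_force: 4.5
t 7.83 local mm [-87.   51.3 169.7] yaw err 0.002 F [-8.2 -4.4  5.5] gap -0.0002
time: 8.5
ee_pos: [0.4923, 0.1994, 0.1694]
ee_rot: [0.995, 0.105, -0.004, 0.002]
contact_force: [-19.0, -7.4, 13.7]
finger_gap: -0.0002
finger_force: 10.3
t 8.5 local mm [-87.   51.4 169.4] yaw err 0.002 F [-19.   -7.4  13.7] gap -0.0002
```

Firm stop at x=-87, 19 N: the left door is shut. Retreating and going over to the outside of the right door.

```bash
python3 -m inch '{"hand":[0,0,0,0,0,0,0,0],"translation":[[-0.03,0,0],[-0.05,0,0],[-0.05,0,-0.04],[-0.05,0,-0.08],[-0.05,0.03,-0.1],[-0.05,0.07,-0.1],[-0.05,0.11,-0.1],[-0.05,0.15,-0.1]],"yaw":[0,0,0,0,0,0,0,0]}'; python3 -m inch '{"hand":[0,0,0,0,0,0,0,0],"translation":[[0.005,0.04,0],[0.005,0.075,0],[0.005,0.08,0],[0.005,0.08,0],[0.005,0.08,0.04],[0.005,0.08,0.08],[0.005,0.08,0.1],[0.005,0.08,0.1]],"yaw":[0,0,0,0,0,0,0,0]}';python3 - <<'E'
from h import *
st()
p,d=env.capture("side");X=loc(cloud("side",d))*1e3
def sel(y0,y1):
    m=(d>0)&(X[...,0]>-210)&(X[...,0]<-64)&(X[...,1]>y0)&(X[...,1]<y1)&(X[...,2]>188)&(X[...,2]<202)&(p.max(-1)>90)
    Q=X[m];Q=Q[np.argsort(Q[:,0])];print(len(Q));print(Q[::max(1,len(Q)//9)].round())
sel(5,130);sel(-150,-60)
a=cv2.resize(p[150:260,285:435],(750,550),interpolation=cv2.INTER_CUBIC);cv2.imwrite("pics/z4.png",a[:,:,::-1])
E
```

```text
time: 9.17
ee_pos: [0.4798, 0.0424, 0.271]
ee_rot: [0.995, 0.105, 0.001, 0.0]
contact_force: [1.1, -0.5, -0.2]
finger_gap: 0.0
finger_force: 0.0
time: 9.83
ee_pos: [0.4976, -0.032, 0.1663]
ee_rot: [0.994, 0.105, -0.003, -0.001]
contact_force: [-0.5, -0.7, 0.3]
finger_gap: -0.0001
finger_force: 0.0
t 9.83 local mm [-129.4 -176.2  166.3] yaw err 0.004 F [-0.5 -0.7  0.3] gap -0.0001
144
[[-74.  60. 192.]
 [-72.  55. 194.]
 [-71.  35. 197.]
 [-70.  18. 199.]
 [-69. 116. 193.]
 [-68. 118. 193.]
 [-67.  95. 194.]
 [-66.  13. 195.]
 [-65. 116. 195.]]
158
[[-190. -106.  197.]
 [-170. -102.  195.]
 [-130. -109.  190.]
 [-120. -116.  197.]
 [-111. -121.  197.]
 [-102. -115.  196.]
 [ -95. -121.  192.]
 [ -85. -127.  194.]
 [ -77. -120.  195.]
 [ -67. -120.  192.]]
```

View pics/z4.png

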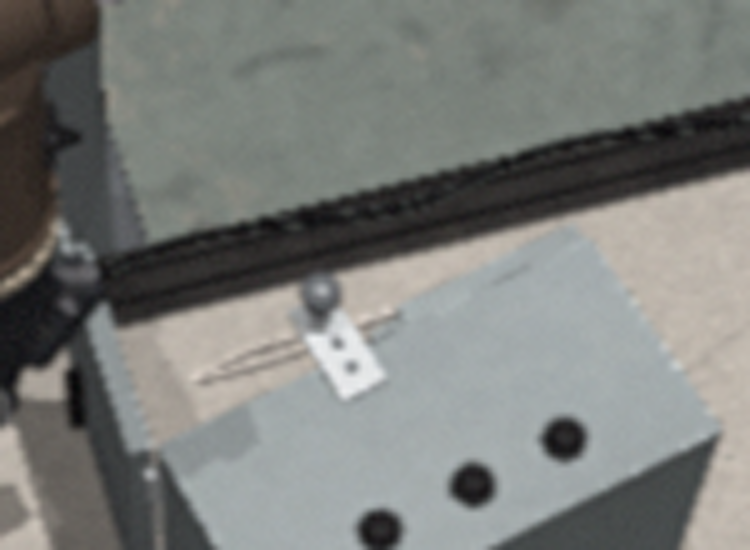

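Left door is shut (its face reads x about -70). The right door is still at about 1.45 rad with the finger outside it. Sweeping it shut, staying clear of the bolt.

```bash
python3 -m inch '{"hand":[0,0,0,0,0,0,0,0],"translation":[[0.003,-0.025,0],[0.005,-0.047,0],[0.005,-0.056,0],[0.005,-0.065,0],[0.008,-0.074,0],[0.011,-0.082,0],[0.017,-0.089,0],[0.023,-0.096,0]],"yaw":[0,0,0,0,0,0,0,0]}';python3 -c "from h import *;st()"; python3 -m inch '{"hand":[0,0,0,0,0,0,0,0],"translation":[[0.004,0.0,0],[0.008,-0.003,0],[0.012,-0.006,0],[0.015,-0.009,0],[0.017,-0.01,0],[0.018,-0.01,0],[0.019,-0.01,0],[0.02,-0.01,0]],"yaw":[0,0,0,0,0,0,0,0]}';python3 -c "from h import *;st()"
```

```text
time: 10.55
ee_pos: [0.5037, 0.065, 0.1701]
ee_rot: [0.995, 0.103, -0.0, 0.0]
contact_force: [-0.9, -3.3, -0.5]
finger_gap: 0.0003
finger_force: 1.4
t 10.55 local mm [-103.5  -82.5  170.1] yaw err -0.0 F [-0.9 -3.3 -0.5] gap 0.0003
time: 11.22
ee_pos: [0.5186, 0.0786, 0.1698]
ee_rot: [0.995, 0.104, -0.002, 0.0]
contact_force: [-14.2, -3.5, 11.7]
finger_gap: -0.0001
finger_force: 7.6
t 11.22 local mm [-86.1 -72.2 169.8] yaw err 0.001 F [-14.2  -3.5  11.7] gap -0.0001
```

```bash
python3 -m inch '{"hand":[0,0,0,0,0,0,0,0],"translation":[[0.001,0,0],[0.002,0,0],[0.002,0,0],[0.002,0,0],[-0.03,0,0],[-0.06,0.03,0],[-0.06,0.06,-0.03],[-0.06,0.06,-0.07]],"yaw":[0,0,0,0,0,0,0,0]}';python3 - <<'E'
from h import *
st()
p,d=env.capture("side");X=loc(cloud("side",d))*1e3
def sel(y0,y1):
    m=(d>0)&(X[...,0]>-210)&(X[...,0]<-64)&(X[...,1]>y0)&(X[...,1]<y1)&(X[...,2]>188)&(X[...,2]<199)&(p.max(-1)>90)
    Q=X[m];Q=Q[np.argsort(Q[:,0])];print(len(Q));print(Q[::max(1,len(Q)//9)].round())
sel(20,118);sel(-118,-40);sel(-5,16)
m=(d>0)&(abs(X[...,0]+81)<25)&(abs(X[...,1]+20)<25)&(X[...,2]>222)&(X[...,2]<245)
v,u=np.where(m);print("head",m.sum(),X[m].mean(0),X[m].min(0),X[m].max(0),u.mean(),v.mean(),(loc(ray("side",u.mean(),v.mean(),.233))*1e3).round(1))
a=cv2.resize(p[150:260,285:435],(750,550),interpolation=cv2.INTER_CUBIC);cv2.imwrite("pics/z5.png",a[:,:,::-1])
E
```

```text
time: 11.88
ee_pos: [0.4706, 0.0014, 0.2371]
ee_rot: [0.995, 0.101, -0.005, 0.001]
contact_force: [3.1, -1.4, 0.7]
finger_gap: 0.0001
finger_force: 0.0
t 11.88 local mm [-149.  -137.9  237.1] yaw err -0.004 F [ 3.1 -1.4  0.7] gap 0.0001
131
[[-74.  43. 191.]
 [-72.  64. 196.]
 [-72.  95. 192.]
 [-71.  27. 195.]
 [-69. 113. 195.]
 [-68.  87. 199.]
 [-67.  41. 199.]
 [-66. 100. 196.]
 [-65.  74. 194.]
 [-64.  40. 195.]]
99
[[ -74. -106.  189.]
 [ -72.  -71.  192.]
 [ -70.  -83.  195.]
 [ -69.  -81.  195.]
 [ -69.  -60.  192.]
 [ -68. -114.  197.]
 [ -67.  -85.  198.]
 [ -66.  -47.  191.]
 [ -65.  -97.  196.]]
24
[[-74.   6. 192.]
 [-72.  11. 196.]
 [-71.  13. 196.]
 [-71.  13. 191.]
 [-71.  -1. 188.]
 [-70.   7. 198.]
 [-70.  -4. 193.]
 [-69.   6. 195.]
 [-67.   3. 196.]
 [-67.  -3. 191.]
 [-66.   2. 188.]
 [-66.  -1. 197.]]
head 55 [-79.40082351 -21.43381131 229.47247526] [-88.83337218 -30.22419398 223.79568   ] [-70.26585391 -12.31137912 235.87693467] 348.3272727272727 208.43636363636364 [-77.7 -22.5 233. ]
```

View pics/z5.png

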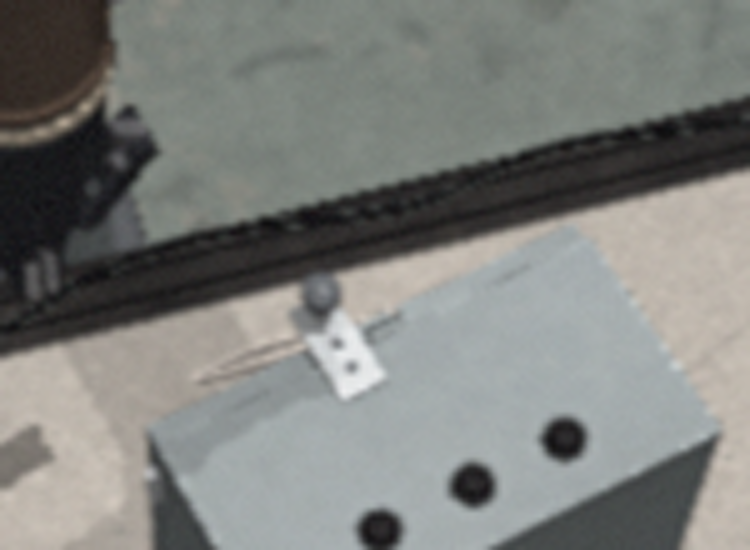

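Both doors are shut, their faces in line at x about -70 to -73, and the bolt is still up at crop (320,295). Moving above it.

```bash
python3 -m inch '{"hand":[0,0,0,0,0,0,0,0],"translation":[[0,0,-0.03],[0,0,-0.045],[0.02,-0.035,-0.045],[0.04,-0.07,-0.045],[0.06,-0.1,-0.045],[0.063,-0.112,-0.045],[0.063,-0.112,-0.045],[0.063,-0.112,-0.045]],"yaw":[0,0,0,0,0,0,0,0]}';python3 -c "from h import *;st()"
```

```text
time: 12.6
ee_pos: [0.5132, 0.1311, 0.285]
ee_rot: [0.995, 0.105, 0.0, -0.0]
contact_force: [-0.0, -0.6, -0.1]
finger_gap: 0.0002
finger_force: 0.0
t 12.6 local mm [-80.6 -19.7 285. ] yaw err 0.003 F [-0.  -0.6 -0.1] gap 0.0002
```

```bash
python3 -m inch '{"hand":[0,0,0,0,0,0,0,0],"translation":[[0,0,0.012],[0,0,0.022],[0,0,0.03],[0,0,0.035],[0,0,0.04],[0,0,0.042],[0,0,0.044],[0,0,0.046]],"yaw":[0,0,0,0,0,0,0,0]}';python3 -c "from h import *;st()";python3 -m inch '{"hand":[0,0,0,0,0,0,0,0],"translation":[[0,0,0.002],[0,0,0.004],[0,0,0.006],[0,0,0.008],[0,0,0.01],[0,0,0.012],[0,0,0.013],[0,0,0.014]],"yaw":[0,0,0,0,0,0,0,0]}';python3 -c "from h import *;st()"
```

```text
time: 13.27
ee_pos: [0.5132, 0.1303, 0.2391]
ee_rot: [0.995, 0.104, 0.0, -0.0]
contact_force: [0.6, -0.5, -1.0]
finger_gap: 0.0003
finger_force: 0.0
t 13.27 local mm [-80.7 -20.5 239.1] yaw err 0.001 F [ 0.6 -0.5 -1. ] gap 0.0003
time: 13.93
ee_pos: [0.5131, 0.1304, 0.225]
ee_rot: [0.995, 0.104, 0.0, -0.0]
contact_force: [-0.1, -0.5, 3.1]
finger_gap: -0.0001
finger_force: 1.1
t 13.93 local mm [-80.8 -20.4 225. ] yaw err 0.001 F [-0.1 -0.5  3.1] gap -0.0001
```

Contact at 3 N, so the bolt is moving. Continuing in small steps until it stops.

```bash
python3 -m inch '{"hand":[0,0,0,0,0,0,0,0],"translation":[[0,0,0.002],[0,0,0.004],[0,0,0.006],[0,0,0.008],[0,0,0.009],[0,0,0.01],[0,0,0.011],[0,0,0.012]],"yaw":[0,0,0,0,0,0,0,0]}';python3 -c "from h import *;st()"
```

```text
time: 14.6
ee_pos: [0.5133, 0.1305, 0.2137]
ee_rot: [0.995, 0.104, 0.0, 0.0]
contact_force: [-4.3, -2.5, 20.3]
finger_gap: -0.0001
finger_force: 9.9
t 14.6 local mm [-80.6 -20.4 213.7] yaw err 0.001 F [-4.3 -2.5 20.3] gap -0.0001
```

```bash
python3 -m inch '{"hand":[0,0,0,0,0,0,0,0],"translation":[[0,0,0.001],[0,0,0.002],[0,0,0.002],[0,0,0.002],[0,0,0.002],[0,0,0.002],[0,0,0.002],[0,0,0.002]],"yaw":[0,0,0,0,0,0,0,0]}';python3 -c "from h import *;st()"; python3 -m inch '{"hand":[0,0,0,0,0,0,0,0],"translation":[[0,0,-0.03],[0,0,-0.06],[0,0,-0.08],[-0.04,0.03,-0.08],[-0.08,0.06,-0.08],[-0.12,0.09,-0.08],[-0.12,0.12,-0.08],[-0.12,0.15,-0.08]],"yaw":[0,0,0,0,0,0,0,0]}';python3 - <<'E'
from h import *
st()
p,d=env.capture("side");X=loc(cloud("side",d))*1e3
m=(d>0)&(abs(X[...,0]+81)<15)&(abs(X[...,1]+20)<15)&(X[...,2]>203)&(X[...,2]<245)
print(np.percentile(X[m][:,2],[50,90,100]))
for a,b in((20,118),(-118,-40),(-5,16)):
    m=(d>0)&(X[...,0]>-210)&(X[...,0]<-64)&(X[...,1]>a)&(X[...,1]<b)&(X[...,2]>188)&(X[...,2]<199)&(p.max(-1)>90);print(m.sum(),X[m][:,0].min())
a=cv2.resize(p[150:260,285:435],(750,550),interpolation=cv2.INTER_CUBIC);cv2.imwrite("pics/z6.png",a[:,:,::-1])
E
```

```text
time: 15.27
ee_pos: [0.5134, 0.1305, 0.2136]
ee_rot: [0.995, 0.104, 0.001, 0.0]
contact_force: [-7.5, -3.3, 28.2]
finger_gap: 0.0005
finger_force: 14.1
t 15.27 local mm [-80.5 -20.4 213.6] yaw err 0.001 F [-7.5 -3.3 28.2] gap 0.0005
time: 15.93
ee_pos: [0.4232, -0.0427, 0.2911]
ee_rot: [0.995, 0.104, -0.001, 0.001]
contact_force: [1.8, 0.1, -0.9]
finger_gap: -0.0001
finger_force: 0.0
t 15.93 local mm [-204.3 -171.3  291.1] yaw err 0.002 F [ 1.8  0.1 -0.9] gap -0.0001
[209.54416336 214.0926612  216.29868729]
123 -75.2277269267093
90 -73.58127486547723
28 -73.10300190562268
```

View pics/z6.png

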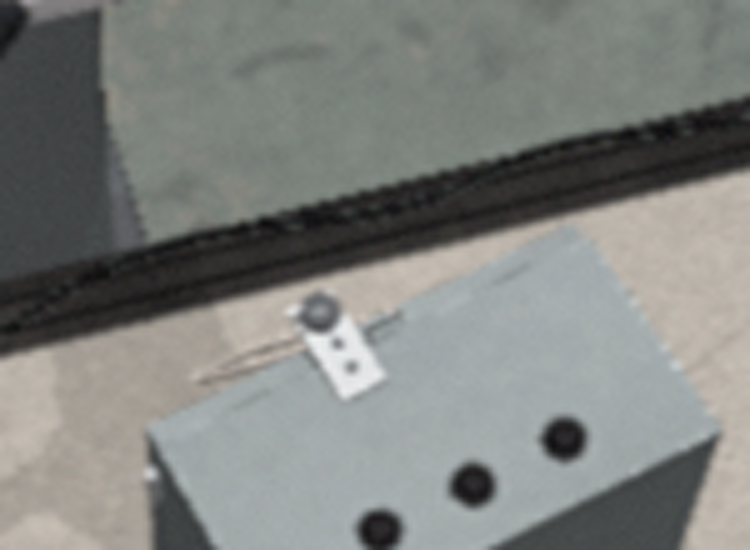

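The bolt head is down on the bracket at (320,312), top about 213 mm. Both doors are shut and the arm is clear.

```bash
python3 -c "from plant import env;print(env.hand_in())"
```

```text
the job is handed in; nothing more can be done
None
```

Left door shut, then the right door shut over it, then the drop bolt pressed fully down; the bystanders were left alone, and the job was handed in at about 16 s.

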